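# Build a sieve nest on the shaker

### The job

Build the sieve nest for a grain-size run on the receiver pan of the little bench shaker, one part at a time from the bottom up: first the fine sieve (blue ring), on it the medium one (yellow ring), then the coarse one (red ring), and last the steel lid with the black knob. Each part must drop fully home into the one below, level all round, with its skirt inside the rim. The green-ringed sieve is not wanted in this run: leave it, the beaker, the timer and the brush where they are.

Things in the scene. Friction and masses are not known exactly. Their poses are not given: they have to be found in the camera images.
- sieve_fine_mid (a point): Fine sieve, BLUE ring on the rim. Steel frame 64 mm across, 48 mm high, 0.12 kg, upright; any yaw serves. Its 8 mm deep skirt tapers from 55 to 49 mm across at the foot and drops inside the rim (58 mm inside) beneath, till the 64 mm shoulder (8 mm above the foot) rests on that rim. Point: on the axis, 28 mm above the foot, 20 mm below the rim; grip no lower than the shoulder.
- sieve_medium_mid (a point): Medium sieve, YELLOW ring on the rim. Steel frame 64 mm across, 48 mm high, 0.12 kg, upright; any yaw serves. Its 8 mm deep skirt tapers from 55 to 49 mm across at the foot and drops inside the rim (58 mm inside) beneath, till the 64 mm shoulder (8 mm above the foot) rests on that rim. Point: on the axis, 28 mm above the foot, 20 mm below the rim; grip no lower than the shoulder.
- sieve_coarse_mid (a point): Coarse sieve, RED ring on the rim. Steel frame 64 mm across, 48 mm high, 0.12 kg, upright; any yaw serves. Its 8 mm deep skirt tapers from 55 to 49 mm across at the foot and drops inside the rim (58 mm inside) beneath, till the 64 mm shoulder (8 mm above the foot) rests on that rim. Point: on the axis, 28 mm above the foot, 20 mm below the rim; grip no lower than the shoulder.
- sieve_spare_mid (a point): A sieve that is not needed, same build and sizes, GREEN seal on the rim. Loose; stays where it stands. This point: on the axis, 28 mm above the foot.
- sieve_lid_knob (a point): Lid: steel disc 64 mm across with the same tapered skirt (8 mm deep) beneath and an upright black knob, 21 mm in diameter, in the middle; lies right way up, 0.09 kg. Heights above its foot: shoulder 8 mm, top of disc 12 mm, knob 12 to 42 mm. Point: on the axis in the knob, 33 mm above the foot, 25 mm above the shoulder.
- pan_rim (a point): Receiver pan, steel, 64 mm outside, 58 mm inside, clipped fast on the top plate of the shaker, a white housing 130 x 130 mm with a black front panel, fixed to the bench; its place and yaw vary. Point: on the pan's axis, level with its rim, 84 mm above the bench, where the first shoulder rests; z up, x away from the front panel.
- beaker_mid (a point): Empty clear glass beaker, 56 mm in diameter, 68 mm high, loose. This point: on its axis, half-way up.
- bench_timer: White bench timer with coloured keys, 60 x 62 x 16 mm, lying loose; origin at the centre of its underside.
- brush: Sieve brush with a wooden handle and a flat grey head, 170 mm long, 42 mm wide, 20 mm high, lying loose; origin under its middle, x toward the bristles.
Not all that is in view belongs to the job. Leave any orange or purple look-alike of the part that bears sieve_lid_knob alone. Leave any purple look-alike of the part that bears sieve_medium_mid alone.

How it is judged:
On the way, in this order (a step that is already met when the one before it is completed fails the run):
1. the fine (blue) sieve seated in the pan and let go (horizontal distance between sieve_fine_mid and pan_rim below 0.004 m and z of sieve_fine_mid in the frame of pan_rim between 0.017 and 0.023 m and angle between sieve_fine_mid's own z axis and vertical below 0.05 rad and contact force between sieve_fine and the fingers below 0.1 N), for 0.2 s.
2. the medium (yellow) sieve seated in the fine one and let go (horizontal distance between sieve_fine_mid and pan_rim below 0.004 m and z of sieve_fine_mid in the frame of pan_rim between 0.017 and 0.023 m and angle between each of sieve_fine_mid, sieve_medium_mid's own z axis and vertical below 0.05 rad and horizontal distance between sieve_medium_mid and sieve_fine_mid below 0.004 m and z of sieve_medium_mid in the frame of sieve_fine_mid between 0.037 and 0.043 m and contact force between sieve_medium and the fingers below 0.1 N), for 0.2 s.
3. the coarse (red) sieve seated in the medium one and let go (horizontal distance between sieve_fine_mid and pan_rim below 0.004 m and z of sieve_fine_mid in the frame of pan_rim between 0.017 and 0.023 m and angle between each of sieve_fine_mid, sieve_medium_mid, sieve_coarse_mid's own z axis and vertical below 0.05 rad and horizontal distance between sieve_medium_mid and sieve_fine_mid below 0.004 m and z of sieve_medium_mid in the frame of sieve_fine_mid between 0.037 and 0.043 m and horizontal distance between sieve_coarse_mid and sieve_medium_mid below 0.004 m and z of sieve_coarse_mid in the frame of sieve_medium_mid between 0.037 and 0.043 m and contact force between sieve_coarse and the fingers below 0.1 N), for 0.2 s.
4. the lid seated in the coarse sieve and let go (horizontal distance between sieve_fine_mid and pan_rim below 0.004 m and z of sieve_fine_mid in the frame of pan_rim between 0.017 and 0.023 m and angle between each of sieve_fine_mid, sieve_medium_mid, sieve_coarse_mid, sieve_lid_knob's own z axis and vertical below 0.05 rad and horizontal distance between sieve_medium_mid and sieve_fine_mid below 0.004 m and z of sieve_medium_mid in the frame of sieve_fine_mid between 0.037 and 0.043 m and horizontal distance between sieve_coarse_mid and sieve_medium_mid below 0.004 m and z of sieve_coarse_mid in the frame of sieve_medium_mid between 0.037 and 0.043 m and horizontal distance between sieve_lid_knob and sieve_coarse_mid below 0.004 m and z of sieve_lid_knob in the frame of sieve_coarse_mid between 0.042 and 0.048 m and contact force between sieve_lid and the fingers below 0.1 N), for 0.2 s.
At the end, for the whole second after the job is handed in: From the bottom up on the pan: blue, yellow and red sieve, then the lid, each within 4 mm of the axis and 3 mm of the fully seated height on the part below, upright within 0.05 rad, released and at rest (horizontal distance between sieve_fine_mid and pan_rim below 0.004 m and z of sieve_fine_mid in the frame of pan_rim between 0.017 and 0.023 m and angle between each of sieve_fine_mid, sieve_medium_mid, sieve_coarse_mid, sieve_lid_knob's own z axis and vertical below 0.05 rad and horizontal distance between sieve_medium_mid and sieve_fine_mid below 0.004 m and z of sieve_medium_mid in the frame of sieve_fine_mid between 0.037 and 0.043 m and horizontal distance between sieve_coarse_mid and sieve_medium_mid below 0.004 m and z of sieve_coarse_mid in the frame of sieve_medium_mid between 0.037 and 0.043 m and horizontal distance between sieve_lid_knob and sieve_coarse_mid below 0.004 m and z of sieve_lid_knob in the frame of sieve_coarse_mid between 0.042 and 0.048 m and linear speed of each of sieve_fine, sieve_medium, sieve_coarse, sieve_lid below 0.02 m/s); the robot touches nothing.
It fails at once if the green-ringed sieve is moved by more than 25 mm (distance of sieve_spare_mid from where it was at the start of the episode above 0.025 m).
It fails at once if the glass beaker is moved by more than 25 mm (distance of beaker_mid from where it was at the start of the episode above 0.025 m).
It fails at once if the timer is moved by more than 25 mm (distance of bench_timer from where it was at the start of the episode above 0.025 m).
It fails at once if the brush is moved by more than 25 mm (distance of brush from where it was at the start of the episode above 0.025 m).
It also fails if it takes over 109 s, if anything falls off the work surface, if the arm or the gripper's body presses on something with over 40 N, if the wrist force passes 120 N, or if a joint passes its speed limit or range.

### The arm

A 7-joint arm with a two-finger parallel gripper is mounted at the origin on a cart in front of the work surface, level with it; the furniture and walls round the work are solid. World frame = base frame: x ahead of the robot, y to its left, z up, the work surface at z = 0. Lengths are in m, angles in rad, forces in N, time in s.
With the tool pointing down it reaches from about 0.4 to 0.85 m from the base axis. Payload 4.5 kg.
Tool frame: the origin (TCP) lies at the very end of the fingers, on their centre line; the grasp point (between the pads) lies 19 mm behind it; x points along the fingers, z is the direction in which the jaws open and shut, and the axes are right-handed (so a half turn about x gives the same grasp; the last joint's range is limited). The gripper opens to 85 mm and grips with 20 to 120 N. Pads are 22 mm wide; open, the fingers measure 114 mm over their backs; the gripper's body (76 mm by 85 mm) begins 54 mm behind the grasp point. The pads swing forward as they close: fully open they stand 13 mm farther back than shut.
Start: joints at [1.257, 0.689, -0.195, 1.565, 0.157, 0.902, -0.215], TCP at [0.213, -0.588, 0.231] pointing down, gripper open.
Joint ranges: [-3.01, 3.01], [-0.46, 2.08], [-1.47, 1.51], [0.13, 2.56], [-1, 4.14], [0.04, 2.09], [-2.66, 2.66]. Speed limits (rad/s): [2.57, 2.57, 3.14, 3.14, 3.14, 3.14, 3.14].

### API

Orientations are given as a 3x3 rotation matrix whose columns are the frame's x, y, z axes.
In Python, from workcell import read_state, viewer, ctrl gives the robot as it stands.
- The arm moves only by the tool send_rows, never from a script. Its argument "deltas" is a list that holds one entry, the list of rows, each a list of 7 numbers: the shift along the tool's x, y, z in cm, then the turn, a rotation vector about the tool's x, y, z in degrees, then the opening, from -1 (shut) to 1 (fully open). In form: [[[dx, dy, dz, rx, ry, rz, hand], ...]]. A call has 1 to 10 rows; each row is the pose to reach, as a shift and turn from the pose commanded when the call began, along the tool's axes at that moment; what a row does not reach only later rows make up. A row lasts 1/12 s, in which the tool goes at most 41.7 mm and 7.16 degrees, less where a joint would pass 70% of its speed; a pose out of reach is approached as far as the arm can. A call with a gripper value outside its range is refused whole. The fingers move at their own pace and stop on an object; the grip force is fixed at half the most. Time passes only in rows, so rows that repeat a pose let the fingers close. It gives the time, the measured TCP pose, the force and the opening at its end, in the units of the state.
- read_state(): the state, without advancing time (a new reading comes with each control period).
- viewer.read_camera(name): name is "scene" or "side" or "wrist"; returns (picture, depth): 384x512x3 uint8, red, green, blue; 384x512 float32, m along the optical axis (not along the pixel's ray), 0 where there is no reading.
- viewer.camera_info(name): a dict with "intrinsics" (3x3 intrinsics, pixels), "T" (4x4, takes a point from camera to world coordinates). Camera axes: x right, y down, z forward; pixel columns grow to the right and rows downward; lengths in m; the calibration is good to about 2 mm. A picture is of the moment at which its call begins: read the wrist's pose just before it. camera_info takes no time and is no camera call; for the wrist camera it gives the pose at the moment of the call.
- ctrl.hand_in(): hands the job in, once; it reports no verdict.
The state is a dict: "t": time; "joints": joint angles; "qvel": joint speeds; "effort": joint torques, N m; "ee_pos": TCP position; "eef_rot": TCP orientation; "wrist_force": force on the tool from outside, world axes, zero at the start; "wrist_torque": the same for the moment, N m; "width": opening from 0.0 (shut) to 1.0 (fully open).
Only numpy, scipy, OpenCV 4.12 (cv2) and the standard library are available. Lean on these libraries where they do the work, as an engineer would, in place of code of your own. Each camera call takes 0.05 s, during which the arm holds its last target. There are 200 camera calls.

## Working session

There is one attempt and no reset: what is moved stays moved. The work goes in short steps, Python scripts to look and compute and a tool call to move; the robot and the scene stay as the last step left them, time stands still between calls to the robot, and variables do not carry over. Pictures are saved under pics/ and viewed, about 12 in all and at most 16, crops included, and the job is handed in when it is done.

Besides the shell and the picture viewer there is one more tool, called after ">>>" in YAML: its name, and indented under it one key for each argument. send_rows: Moves the arm, as the interface text tells. Its arguments: {"type":"object","properties":{"deltas":{"type":"array"}},"required":["deltas"]}

```bash
ls; mkdir -p pics
cat > h.py <<'E'
import numpy as np, cv2, sys
from workcell import read_state, viewer, ctrl
def grab(n):
    inf=viewer.camera_info(n); im,d=viewer.read_camera(n)
    return im,d,np.array(inf["intrinsics"]),np.array(inf["T"])
def save(n,im): cv2.imwrite("pics/"+n+".png",im[:,:,::-1])
def ray(K,T,u,v):
    return T[:3,3],T[:3,:3]@np.linalg.inv(K)@np.array([u,v,1.])
def onplane(K,T,u,v,z):
    o,r=ray(K,T,u,v); return o+r*(z-o[2])/r[2]
def cloud(d,K,T):
    v,u=np.mgrid[:d.shape[0],:d.shape[1]]
    p=np.stack([(u-K[0,2])/K[0,0]*d,(v-K[1,2])/K[1,1]*d,d],-1)
    return p@T[:3,:3].T+T[:3,3]
E
python3 - <<'E'
from h import *
for n in("scene","side"):
    im,d,K,T=grab(n); save(n,im); np.savez(n,im=im,d=d,K=K,T=T); print(n,K[0,0],T.round(3).tolist())
s=read_state(); print(s["t"],s["ee_pos"],s["eef_rot"],s["width"],s["wrist_force"])
E
```

```text
pics
scene 390.4882815048272 [[-0.872, -0.375, 0.315, 0.164], [-0.49, 0.672, -0.555, 0.712], [-0.004, -0.639, -0.77, 1.062], [0.0, 0.0, 0.0, 1.0]]
side 478.3116868588473 [[0.999, -0.0, -0.035, 0.624], [0.032, -0.425, 0.905, -1.297], [-0.015, -0.905, -0.424, 0.707], [0.0, 0.0, 0.0, 1.0]]
0.1 [ 0.21280352 -0.58702473  0.23056136] [[-6.54848960e-04  9.40085233e-01  3.40938888e-01]
 [ 1.55030015e-03  3.40939506e-01 -9.40083959e-01]
 [-9.99998584e-01 -8.70553936e-05 -1.68067816e-03]] 0.9952477069007248 [0.17110497 1.07132446 0.19395106]
```

View pics/scene.png

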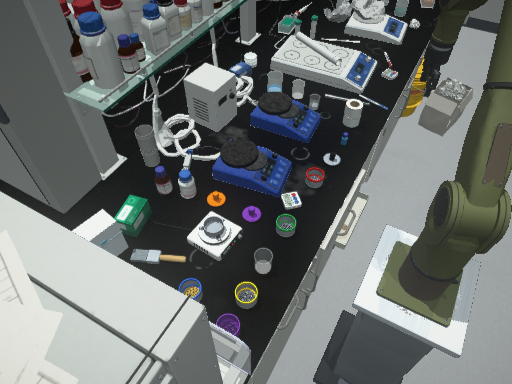

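View pics/side.png

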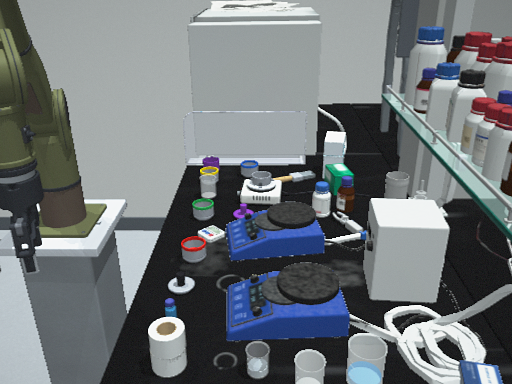

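The scene view shows blue sieve (190,289), yellow (246,294), red (315,177), green (286,225), lid (332,158), pan on shaker (214,229), beaker (263,260), timer (291,200). The side view shows the same layout (blue 249,169; yellow 209,174; red 194,248; lid 181,284; pan 262,180).

```bash
cat >> h.py <<'E'
H={"blue":(100,125),"yellow":(22,35),"red":(0,6),"green":(60,85)}
def ring(im,c,uv,r=22):
    h=cv2.cvtColor(im,cv2.COLOR_RGB2HSV); lo,hi=H[c]
    m=(h[...,0]>=lo)&(h[...,0]<=hi)&(h[...,1]>110)&(h[...,2]>50)
    if c=="red": m|=(h[...,0]>174)&(h[...,1]>110)&(h[...,2]>50)
    v,u=np.nonzero(m); k=np.hypot(u-uv[0],v-uv[1])<r
    return u[k],v[k]
def fitc(P):
    A=np.c_[2*P[:,:2],np.ones(len(P))]; s=np.linalg.lstsq(A,(P[:,:2]**2).sum(1),rcond=None)[0]
    return s[:2],np.sqrt(s[2]+s[0]**2+s[1]**2)
def tri(a,b):
    A=[];B=[]
    for o,r in(a,b):
        r=r/np.linalg.norm(r); M=np.eye(3)-np.outer(r,r); A.append(M);B.append(M@o)
    A=np.vstack(A);B=np.hstack(B); x=np.linalg.lstsq(A,B,rcond=None)[0]; return x,np.linalg.norm(A@x-B)
E
python3 - <<'E'
from h import *
D={n:np.load(n+".npz") for n in("scene","side")}
px={"blue":((190,289),(249,169)),"yellow":((246,294),(209,174)),"red":((315,177),(194,248)),"green":((286,225),(203,209))}
for c,(a,b) in px.items():
    rays=[]
    for n,uv in zip(D,(a,b)):
        u,v=ring(D[n]["im"],c,uv,18)
        uu,vv=(u.min()+u.max())/2,(v.min()+v.max())/2
        K,T=D[n]["K"],D[n]["T"]
        P=np.array([onplane(K,T,x,y,.048) for x,y in zip(u,v)])
        # bbox centre in plane, and ring extent
        print(c,n,len(u),(uu,vv),"plane48",onplane(K,T,uu,vv,.048).round(4),"fit",[np.round(q,4) for q in fitc(P)])
        rays.append(ray(K,T,uu,vv))
    x,e=tri(*rays); print("  tri",x.round(4),e.round(4))
# approximate others
for nm,a,b in(("lidknobtop",(332,154),(181,277)),("pan",(214,228),(262,178)),("beaker rim",(264,255),(208,178))):
    rs=[ray(D[n]["K"],D[n]["T"],*uv) for n,uv in zip(D,(a,b))]
    print(nm,[np.round(q,4) for q in tri(*rs)])
C=cloud(D["scene"]["d"],D["scene"]["K"],D["scene"]["T"])
for nm,(u,v) in dict(timer=(291,200),shaker=(205,245),beaker=(263,260),brush=(145,256),purple=(228,322),hood=(165,320),hood2=(205,345),pan=(214,228),orange=(216,199),purplid=(252,213),tray=(235,350)).items(): print(nm,C[v,u].round(3))
S=D["scene"]["im"][140:380,120:350]; save("crop",cv2.resize(S,None,fx=2.5,fy=2.5))
E
```

```text
blue scene 150 (np.float64(189.5), np.float64(288.0)) plane48 [0.5651 0.368  0.048 ] fit [array([0.5636, 0.367 ]), np.float64(0.0276)]
blue side 82 (np.float64(249.0), np.float64(163.5)) plane48 [0.5662 0.3554 0.048 ] fit [array([0.566 , 0.3548]), np.float64(0.0303)]
  tri [0.5662 0.3665 0.0437] 0.0007
yellow scene 208 (np.float64(246.0), np.float64(292.0)) plane48 [0.4205 0.3008 0.048 ] fit [array([0.4204, 0.3012]), np.float64(0.0284)]
yellow side 94 (np.float64(209.0), np.float64(170.5)) plane48 [0.4241 0.2885 0.048 ] fit [array([0.4229, 0.2889]), np.float64(0.0308)]
  tri [0.4222 0.299  0.0435] 0.0008
red scene 132 (np.float64(315.0), np.float64(174.0)) plane48 [ 0.4316 -0.204   0.048 ] fit [array([ 0.432 , -0.2036]), np.float64(0.0285)]
red side 199 (np.float64(193.0), np.float64(243.5)) plane48 [ 0.4346 -0.2142  0.048 ] fit [array([ 0.4344, -0.2128]), np.float64(0.0308)]
  tri [ 0.433  -0.2076  0.0439] 0.0005
green scene 153 (np.float64(286.0), np.float64(222.0)) plane48 [0.429  0.0315 0.048 ] fit [array([0.4299, 0.0319]), np.float64(0.0292)]
green side 141 (np.float64(202.5), np.float64(203.5)) plane48 [0.4319 0.0228 0.048 ] fit [array([0.4319, 0.0217]), np.float64(0.0311)]
  tri [0.4304 0.0293 0.0446] 0.0007
lidknobtop [array([ 0.4214, -0.3428,  0.0318]), np.float64(0.0006)]
pan [array([0.6119, 0.1729, 0.067 ]), np.float64(0.0053)]
beaker rim [array([0.4307, 0.181 , 0.0647]), np.float64(0.0031)]
timer [ 0.464 -0.083  0.014]
shaker [0.61  0.224 0.039]
beaker [0.439 0.166 0.004]
brush [0.759 0.336 0.015]
purple [0.431 0.384 0.002]
hood [0.379 0.587 0.524]
hood2 [0.34  0.562 0.413]
pan [0.611 0.169 0.06 ]
orange [0.689 0.042 0.019]
purplid [0.549 0.039 0.027]
tray [0.164 0.712 1.062]
```

View pics/crop.png

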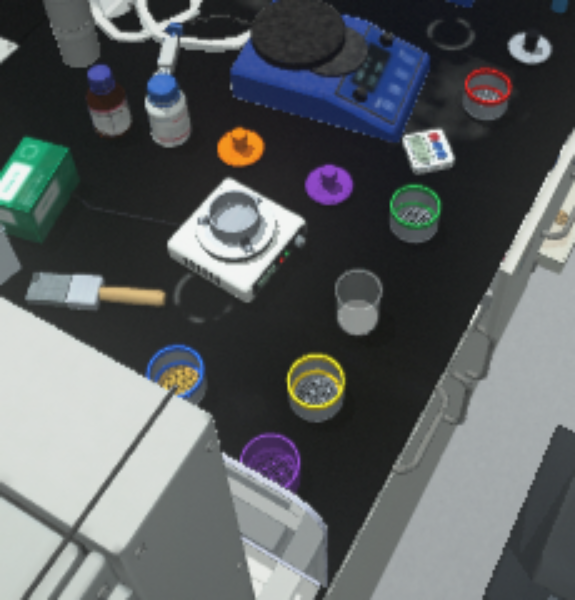

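The crop confirms the layout: blue stands close to the fume hood's corner, and the purple sieve is behind yellow. Next I check the hood clearance and the wrist camera.

Run:
```python
from h import *
D={n:np.load(n+".npz") for n in("scene","side")}
C=cloud(D["side"]["d"],D["side"]["K"],D["side"]["T"])
for u,v in((250,40),(250,80),(200,130),(250,130),(300,130),(315,100),(193,50),(250,155),(300,161),(200,160),(250,14),(335,145)): print((u,v),C[v,u].round(3))
C2=cloud(D["scene"]["d"],D["scene"]["K"],D["scene"]["T"])
for u,v in((207,308),(200,300),(170,285),(215,340),(240,335),(250,352),(225,355),(60,235)): print("scene",(u,v),C2[v,u].round(3))
im,d,K,T=grab("wrist"); s=read_state(); R=np.array(s["eef_rot"]); print(K[0,0],"cam in tool",(R.T@(T[:3,3]-s["ee_pos"])).round(3),(R.T@T[:3,:3]).round(3).tolist())
```

```text
(250, 40) [0.57  0.547 0.464]
(250, 80) [0.568 0.539 0.318]
(200, 130) [0.375 0.468 0.143]
(250, 130) [0.568 0.47  0.141]
(300, 130) [0.76  0.473 0.139]
(315, 100) [0.82  0.541 0.238]
(193, 50) [0.357 0.541 0.431]
(250, 155) [0.566 0.477 0.036]
(300, 161) [0.763 0.464 0.015]
(200, 160) [0.367 0.471 0.017]
(250, 14) [0.567 0.686 0.543]
(335, 145) [0.875 0.326 0.13 ]
scene (207, 308) [ 0.505  0.378 -0.001]
scene (200, 300) [0.535 0.368 0.002]
scene (170, 285) [0.64  0.372 0.   ]
scene (215, 340) [0.405 0.473 0.122]
scene (240, 335) [ 0.384  0.398 -0.001]
scene (250, 352) [0.31  0.471 0.174]
scene (225, 355) [0.382 0.474 0.048]
scene (60, 235) [0.618 0.556 0.524]
317.39120342111755 cam in tool [-0.142  0.081  0.   ] [[-0.0, -0.315, 0.949], [-0.001, -0.949, -0.315], [1.0, -0.001, -0.0]]
```

>>> send_rows:
  deltas:
    - [[0, 0, 0, 7, 0, 0, 1], [-3, 0, 0, 14, 0, 0, 1], [-5, 0, 0, 20, 0, 0, 1], [-7, 0, 0, 20, 0, 0, 1]]

```text
t: 0.48
ee_pos: [0.2131, -0.5873, 0.302]
eef_rot: [[-0.0, 1.0, -0.005], [0.0, -0.005, -1.0], [-1.0, -0.0, -0.0]]
wrist_force: [0.0, 0.0, 0.4]
width: 0.997
```

>>> send_rows:
  deltas:
    - [[0, 16, -37, 0, 0, 0, 1], [0, 16, -37, 0, 0, 0, 1], [0, 16, -37, 0, 0, 0, 1], [0, 16, -37, 0, 0, 0, 1], [0, 16, -37, 0, 0, 0, 1], [0, 16, -37, 0, 0, 0, 1], [0, 16, -37, 0, 0, 0, 1], [0, 16, -37, 0, 0, 0, 1], [0, 16, -37, 0, 0, 0, 1], [0, 16, -37, 0, 0, 0, 1]]

```text
t: 1.32
ee_pos: [0.3746, -0.2138, 0.3014]
eef_rot: [[0.001, 1.0, 0.003], [0.001, 0.003, -1.0], [-1.0, 0.001, -0.001]]
wrist_force: [-0.6, -0.0, 0.3]
width: 0.998
```

>>> send_rows:
  deltas:
    - [[0, 21, -37, 0, 0, 0, 1], [0, 21, -37, 0, 0, 0, 1], [0, 21, -37, 0, 0, 0, 1], [0, 21, -37, 0, 0, 0, 1], [0, 21, -37, 0, 0, 0, 1], [0, 21, -37, 0, 0, 0, 1], [0, 21, -37, 0, 0, 0, 1], [0, 21, -37, 0, 0, 0, 1], [0, 21, -37, 0, 0, 0, 1], [0, 21, -37, 0, 0, 0, 1]]

```text
t: 2.15
ee_pos: [0.5801, 0.1462, 0.3011]
eef_rot: [[-0.0, 1.0, -0.001], [-0.0, -0.001, -1.0], [-1.0, -0.0, 0.0]]
wrist_force: [0.3, -0.5, -0.3]
width: 0.997
```

Run:
```python
from h import *
im,d,K,T=grab("wrist"); save("w1",im); np.savez("w1",im=im,d=d,K=K,T=T); s=read_state(); print(s["ee_pos"],T[:3,3])
```

```text
[0.58305119 0.15740462 0.3008572 ] [0.66076058 0.14592729 0.44356841]
```

View pics/w1.png

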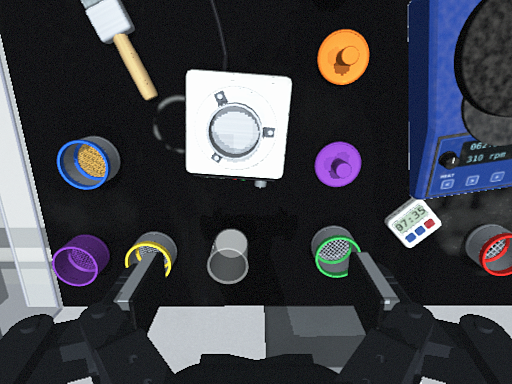

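The wrist view shows the pan rim centred around (235,131), the blue ring (83,163), the yellow partly hidden (150,255), and the brush (135,60) clear of the path.

```bash
cat >> h.py <<'E'
def rimfit(im,d,K,T,xy,zn,tol=.004,R=.045):
    """circle through points near height zn: returns centre, radius, median z"""
    C=cloud(d,K,T); m=(d>0)&(np.hypot(C[...,0]-xy[0],C[...,1]-xy[1])<R)&(abs(C[...,2]-zn)<tol)
    P=C[m]
    for _ in range(4):
        c,r=fitc(P); e=abs(np.hypot(*(P[:,:2]-c).T)-r); P=P[e<max(.003,2*np.median(e))]
    a=np.degrees(np.arctan2(P[:,1]-c[1],P[:,0]-c[0])); cov=len(np.unique((a//20)))/18
    rr=np.hypot(*(P[:,:2]-c).T)
    return c.round(4),r.round(4),np.median(P[:,2]).round(4),len(P),round(cov,2),np.percentile(rr,[5,95]).round(4)
E
python3 - <<'E'
from h import *
D=np.load("w1.npz"); im,d,K,T=[D[k] for k in("im","d","K","T")]
C=cloud(d,K,T)
for nm,xy,zr in(("pan",(.612,.173),(.06,.1)),("blue",(.566,.3665),(.03,.06)),("yel",(.422,.299),(.03,.06))):
    m=(np.hypot(C[...,0]-xy[0],C[...,1]-xy[1])<.045)&(C[...,2]>zr[0])&(C[...,2]<zr[1]); print(nm,np.histogram(C[...,2][m],bins=10,range=zr)[0])
    for zn in((.082,.084) if nm=="pan" else (.046,.048)): print(rimfit(im,d,K,T,xy,zn))
u,v=ring(im,"blue",(83,163),35); P=np.array([onplane(K,T,a,b,.047) for a,b in zip(u,v)]); print("bluering plane",fitc(P),len(u))
uu,vv=(u.min()+u.max())/2,(v.min()+v.max())/2
S=np.load("scene.npz"); print("tri wrist/scene",tri(ray(K,T,uu,vv),ray(S["K"],S["T"],189.5,288)))
E
```

```text
pan [954  62  93  51  57 290 195   0   0   0]
(array([0.6115, 0.1704]), np.float64(0.0301), np.float64(0.0837), 516, 1.0, array([0.0288, 0.0315]))
(array([0.6114, 0.1704]), np.float64(0.0301), np.float64(0.0838), 485, 1.0, array([0.0288, 0.0315]))
blue [103 132 114 111 126 303 172   0   0   0]
(array([0.5651, 0.3669]), np.float64(0.0305), np.float64(0.0473), 599, 1.0, array([0.0289, 0.0321]))
(array([0.565, 0.367]), np.float64(0.0305), np.float64(0.0475), 522, 1.0, array([0.0288, 0.0321]))
yel [ 59  61  54  55  56 149  75   0   0   0]
(array([0.4221, 0.2994]), np.float64(0.0305), np.float64(0.0473), 280, 0.72, array([0.0287, 0.0318]))
(array([0.4219, 0.2994]), np.float64(0.0305), np.float64(0.0475), 245, 0.72, array([0.0287, 0.0319]))
bluering plane (array([0.56586788, 0.3667601 ]), np.float64(0.02835523248423632)) 1014
tri wrist/scene (array([0.56600232, 0.36755566, 0.04630646]), np.float64(0.00042030770309572604))
```

>>> send_rows:
  deltas:
    - [[0, -1.8, -21, 0, 0, 0, 1], [0, -1.8, -21, 0, 0, 0, 1], [0, -1.8, -21, 0, 0, 0, 1], [4, -1.8, -21, 0, 0, 0, 1], [8, -1.8, -21, 0, 0, 0, 1], [12, -1.8, -21, 0, 0, 0, 1], [15, -1.8, -21, 0, 0, 0, 1], [15, -1.8, -21, 0, 0, 0, 1], [15, -1.8, -21, 0, 0, 0, 1], [15, -1.8, -21, 0, 0, 0, 1]]

```text
t: 3.03
ee_pos: [0.5614, 0.3537, 0.1504]
eef_rot: [[-0.002, 1.0, -0.001], [-0.002, -0.001, -1.0], [-1.0, -0.002, 0.002]]
wrist_force: [0.3, 0.5, 1.2]
width: 1.0
```

```bash
cat > m.py <<'E'
from h import *
# usage: m.py name x y z [x y z ...]
s=read_state(); im,d,K,T=grab("wrist"); save(sys.argv[1],im)
a=list(map(float,sys.argv[2:]))
print("ee",np.round(s["ee_pos"],4),"w",round(s["width"],3),"t",s["t"],"F",np.round(s["wrist_force"],1),np.abs(s["qvel"]).max().round(3))
for i in range(0,len(a),3):
    print(rimfit(im,d,K,T,a[i:i+2],a[i+2]))
E
python3 m.py w2 .565 .367 .048
```

```text
ee [0.5614 0.3537 0.1504] w 1.0 t 3.0333 F [0.3 0.5 1.2] 0.054
(array([0.5649, 0.368 ]), np.float64(0.0304), np.float64(0.0478), 1113, 1.0, array([0.0289, 0.032 ]))
```

>>> send_rows:
  deltas:
    - [[0, 0.35, -0.7, 0, 0, 0, 1], [0, 0.35, -1.4, 0, 0, 0, 1], [4, 0.35, -1.4, 0, 0, 0, 1], [7, 0.35, -1.4, 0, 0, 0, 1], [8, 0.35, -1.4, 0, 0, 0, 1], [8, 0.35, -1.4, 0, 0, 0, 1], [8, 0.35, -1.4, 0, 0, 0, 1]]

```text
t: 3.67
ee_pos: [0.5663, 0.3691, 0.0725]
eef_rot: [[0.002, 1.0, -0.001], [0.001, -0.001, -1.0], [-1.0, 0.002, -0.001]]
wrist_force: [-0.3, 0.8, 1.0]
width: 0.996
```

>>> send_rows:
  deltas:
    - [[3, 0, 0, 0, 0, 0, 1], [5, 0, 0, 0, 0, 0, 1], [6, -0.1, 0, 0, 0, 0, 1], [6, -0.1, 0, 0, 0, 0, 1], [6, -0.1, 0, 0, 0, 0, 0.3], [6, -0.1, 0, 0, 0, 0, -0.2], [6, -0.1, 0, 0, 0, 0, -0.5], [6, -0.1, 0, 0, 0, 0, -1], [6, -0.1, 0, 0, 0, 0, -1], [6, -0.1, 0, 0, 0, 0, -1]]

```text
t: 4.5
ee_pos: [0.5661, 0.3695, 0.0141]
eef_rot: [[0.004, 1.0, -0.001], [0.003, -0.002, -1.0], [-1.0, 0.004, -0.003]]
wrist_force: [-0.7, 0.6, 6.3]
width: 0.738
```

>>> send_rows:
  deltas:
    - [[0, 0, 0, 0, 0, 0, -1], [0, 0, 0, 0, 0, 0, -1], [0, 0, 0, 0, 0, 0, -1], [-1, 0, 0, 0, 0, 0, -1], [-2, 0, 0, 0, 0, 0, -1]]

```text
t: 4.92
ee_pos: [0.5644, 0.3683, 0.0324]
eef_rot: [[0.0, 1.0, -0.001], [-0.0, -0.001, -1.0], [-1.0, 0.0, 0.0]]
wrist_force: [-0.1, 1.1, -1.5]
width: 0.741
```

```bash
python3 m.py w3 .565 .367 .068
```

```text
ee [0.5644 0.3683 0.0324] w 0.741 t 4.9167 F [-0.1  1.1 -1.5] 0.186
(array([0.564 , 0.3678]), np.float64(0.0307), np.float64(0.0661), 4085, 1.0, array([0.029 , 0.0326]))
```

View pics/w3.png

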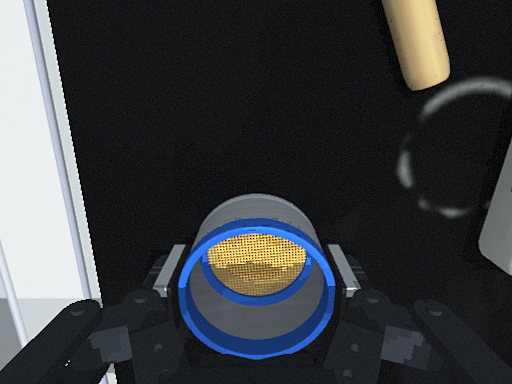

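Blue is held square between the pads, with its rim centred at (257,290).

>>> send_rows:
  deltas:
    - [[-4, 0, 0, 0, 0, 0, -1], [-8, 0, 0, 0, 0, 0, -1], [-12, 0, 0, 0, 0, 0, -1], [-12.5, 1, 4, 0, 0, 0, -1], [-12.5, 2, 8, 0, 0, 0, -1], [-12.5, 3, 12, 0, 0, 0, -1], [-12.5, 4, 16, 0, 0, 0, -1], [-12.5, 4.7, 19.7, 0, 0, 0, -1], [-12.5, 4.7, 19.7, 0, 0, 0, -1], [-12.5, 4.7, 19.7, 0, 0, 0, -1]]

```text
t: 5.8
ee_pos: [0.6124, 0.1664, 0.157]
eef_rot: [[0.001, 1.0, -0.008], [-0.003, -0.008, -1.0], [-1.0, 0.001, 0.003]]
wrist_force: [-0.3, 1.0, -1.2]
width: 0.738
```

>>> send_rows:
  deltas:
    - [[0, 0, 0, 0, 0, 0, -1], [0, 0, 0, 0, 0, 0, -1]]

```text
t: 5.97
ee_pos: [0.6108, 0.1735, 0.1568]
eef_rot: [[0.0, 1.0, 0.001], [0.002, 0.001, -1.0], [-1.0, 0.0, -0.002]]
wrist_force: [0.2, 1.9, -2.1]
width: 0.74
```

```bash
python3 m.py w4 .6115 .1704 .084  .611 .171 .191
```

```text
ee [0.6108 0.1735 0.1568] w 0.74 t 5.9667 F [ 0.2  1.9 -2.1] 0.014
(array([0.6117, 0.1708]), np.float64(0.0301), np.float64(0.0837), 713, 0.83, array([0.0286, 0.0314]))
(array([0.6105, 0.173 ]), np.float64(0.0305), np.float64(0.1903), 4595, 1.0, array([0.029 , 0.0324]))
```

>>> send_rows:
  deltas:
    - [[2, 0.1, 0.2, 0, 0, 0, -1], [4, 0.1, 0.2, 0, 0, 0, -1], [5.2, 0.1, 0.2, 0, 0, 0, -1], [5.4, 0.1, 0.2, 0, 0, 0, -1], [5.4, 0.1, 0.2, 0, 0, 0, -1], [5.4, 0.1, 0.2, 0, 0, 0, -1]]

```text
t: 6.52
ee_pos: [0.6126, 0.1702, 0.1029]
eef_rot: [[0.001, 1.0, -0.0], [0.001, -0.0, -1.0], [-1.0, 0.001, -0.001]]
wrist_force: [-0.5, -0.1, -1.0]
width: 0.737
```

```bash
python3 m.py w5  .611 .171 .137
```

```text
ee [0.6126 0.1702 0.1029] w 0.737 t 6.5167 F [-0.5 -0.1 -1. ] 0.015
(array([0.6123, 0.1698]), np.float64(0.0306), np.float64(0.1364), 4622, 1.0, array([0.029 , 0.0325]))
```

>>> send_rows:
  deltas:
    - [[0.4, 0, -0.1, 0, 0, 0, -1], [0.8, 0, -0.1, 0, 0, 0, -1], [1.1, 0, -0.1, 0, 0, 0, -1], [1.2, 0, -0.1, 0, 0, 0, -1], [1.2, 0, -0.1, 0, 0, 0, -1], [1.2, 0, -0.1, 0, 0, 0, -1]]

```text
t: 7.07
ee_pos: [0.6122, 0.1705, 0.0902]
eef_rot: [[0.0, 1.0, -0.001], [0.0, -0.001, -1.0], [-1.0, 0.0, -0.0]]
wrist_force: [-0.2, 1.0, -1.7]
width: 0.734
```

```bash
python3 m.py w6  .611 .171 .124
```

```text
ee [0.6122 0.1705 0.0902] w 0.734 t 7.0667 F [-0.2  1.  -1.7] 0.002
(array([0.612 , 0.1701]), np.float64(0.0305), np.float64(0.1237), 4755, 1.0, array([0.029 , 0.0325]))
```

>>> send_rows:
  deltas:
    - [[0.1, 0, 0, 0, 0, 0, -0.2], [0.1, 0, 0, 0, 0, 0, 0.4], [0.1, 0, 0, 0, 0, 0, 1], [0.1, 0, 0, 0, 0, 0, 1], [0.1, 0, 0, 0, 0, 0, 1], [-2, 0, 0, 0, 0, 0, 1], [-6, 0, 0, 0, 0, 0, 1], [-10, 0, 0, 0, 0, 0, 1], [-14, 0, 0, 0, 0, 0, 1], [-16, 0, 0, 0, 0, 0, 1]]

```text
t: 7.95
ee_pos: [0.6143, 0.1709, 0.2555]
eef_rot: [[0.007, 1.0, -0.002], [0.002, -0.002, -1.0], [-1.0, 0.007, -0.002]]
wrist_force: [0.4, 0.9, 0.2]
width: 1.001
```

```bash
python3 m.py w7  .611 .171 .124 .422 .2994 .048
```

```text
ee [0.6143 0.1709 0.2555] w 1.001 t 7.95 F [0.4 0.9 0.2] 0.482
(array([0.6114, 0.1698]), np.float64(0.0304), np.float64(0.1237), 879, 1.0, array([0.0289, 0.032 ]))
(array([0.4218, 0.2997]), np.float64(0.0306), np.float64(0.0472), 236, 0.56, array([0.0288, 0.0321]))
```

Run:
```python
from h import *
s=read_state(); print(np.round(s["joints"],3))
im,d,K,T=grab("wrist")
```

```text
[-0.241  0.675 -0.19   1.501  0.145  0.967 -2.043]
```

>>> send_rows:
  deltas:
    - [[0, 0, 0, 7, 0, 0, 1], [0, -3, 0, 14, 0, 0, 1], [0, -6, -2, 21, 0, 0, 1], [0, -9, -4, 28, 0, 0, 1], [0, -12, -6, 35, 0, 0, 1], [0, -15, -8, 42, 0, 0, 1], [0, -17, -10, 49, 0, 0, 1], [0, -19, -12, 56, 0, 0, 1], [0, -19, -13, 60, 0, 0, 1], [0, -19, -13, 60, 0, 0, 1]]

```text
t: 8.88
ee_pos: [0.4187, 0.3055, 0.249]
eef_rot: [[-0.001, 0.502, -0.865], [0.0, -0.865, -0.502], [-1.0, -0.001, 0.001]]
wrist_force: [0.1, 0.4, 0.6]
width: 0.998
```

```bash
python3 m.py w8  .422 .2994 .048 .43 .384 .048; python3 -c "
from h import *
print(np.round(read_state()['joints'],3))"
```

```text
ee [0.4187 0.3055 0.249 ] w 0.998 t 8.8833 F [0.1 0.4 0.6] 0.9
(array([0.4208, 0.3001]), np.float64(0.0304), np.float64(0.0478), 582, 1.0, array([0.0289, 0.0319]))
(array([0.4167, 0.404 ]), np.float64(0.0302), np.float64(0.0477), 315, 0.67, array([0.0285, 0.0316]))
[-1.2    0.666  0.841  1.892 -0.638  0.879 -2.653]
```

View pics/w8.png

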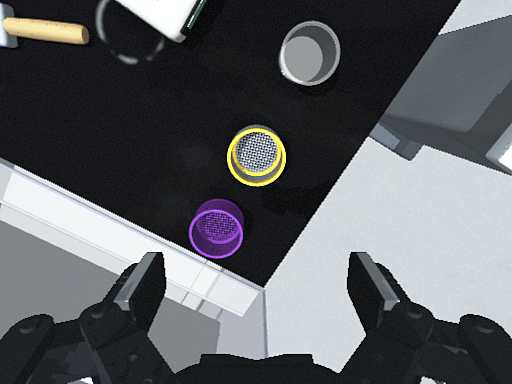

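Yellow is at (257,156), purple at (217,232), 104 mm away, so the unrotated jaws fit between them. Joint 7 is almost at its limit here, so I turn back.

>>> send_rows:
  deltas:
    - [[0, 0, 0, -6, 0, 0, 1], [0, 0.6, 0.1, -12, 0, 0, 1], [0, 0.6, 0.1, -18, 0, 0, 1], [0, 0.6, 0.1, -24, 0, 0, 1], [0, 0.6, 0.1, -30, 0, 0, 1], [0, 0.6, 0.1, -36, 0, 0, 1], [0, 0.6, 0.1, -42, 0, 0, 1], [0, 0.6, 0.1, -48, 0, 0, 1], [0, 0.6, 0.1, -54, 0, 0, 1], [0, 0.6, 0.1, -60, 0, 0, 1]]

```text
t: 9.77
ee_pos: [0.4246, 0.2934, 0.2496]
eef_rot: [[-0.0, 1.0, 0.004], [-0.002, 0.004, -1.0], [-1.0, -0.0, 0.002]]
wrist_force: [-0.4, -0.5, -0.2]
width: 1.001
```

>>> send_rows:
  deltas:
    - [[3, 0, 0, 0, 0, 0, 1], [6, 0, 0, 0, 0, 0, 1], [8, 0, 0, 0, 0, 0, 1], [9, 0, 0, 0, 0, 0, 1], [9, 0, 0, 0, 0, 0, 1], [9, 0, 0, 0, 0, 0, 1]]

```text
t: 10.27
ee_pos: [0.4249, 0.2941, 0.1603]
eef_rot: [[-0.0, 1.0, -0.002], [-0.001, -0.002, -1.0], [-1.0, -0.0, 0.001]]
wrist_force: [0.2, 0.4, 1.1]
width: 1.004
```

```bash
python3 m.py w9  .422 .2994 .048 .417 .404 .048; python3 -c "
from h import *
s=read_state();print(np.round(s['joints'],3),np.round(s['eef_rot'],3).tolist())"
```

```text
ee [0.4249 0.2941 0.1603] w 1.004 t 10.2667 F [0.2 0.4 1.1] 0.026
(array([0.4214, 0.3002]), np.float64(0.0304), np.float64(0.0477), 1022, 1.0, array([0.0289, 0.032 ]))
(array([0.4169, 0.4043]), np.float64(0.0305), np.float64(0.0475), 1133, 1.0, array([0.0289, 0.0321]))
[-0.935  0.695  0.399  1.978 -0.486  0.561 -1.774] [[0.001, 1.0, -0.002], [0.0, -0.002, -1.0], [-1.0, 0.001, -0.0]]
```

>>> send_rows:
  deltas:
    - [[2, -0.35, -0.6, 0, 0, 0, 1], [5, -0.35, -0.6, 0, 0, 0, 1], [7, -0.35, -0.6, 0, 0, 0, 1], [8.5, -0.35, -0.6, 0, 0, 0, 1], [8.5, -0.35, -0.6, 0, 0, 0, 1], [8.5, -0.35, -0.6, 0, 0, 0, 1]]

```text
t: 10.82
ee_pos: [0.4216, 0.301, 0.076]
eef_rot: [[0.001, 1.0, -0.001], [0.0, -0.001, -1.0], [-1.0, 0.001, -0.0]]
wrist_force: [0.8, -0.4, 0.7]
width: 0.998
```

>>> send_rows:
  deltas:
    - [[3, 0, 0, 0, 0, 0, 1], [5, 0, 0, 0, 0, 0, 1], [6.2, 0, 0, 0, 0, 0, 1], [6.2, 0, 0, 0, 0, 0, 1], [6.2, 0, 0, 0, 0, 0, 0.3], [6.2, 0, 0, 0, 0, 0, -0.2], [6.2, 0, 0, 0, 0, 0, -0.5], [6.2, 0, 0, 0, 0, 0, -1], [6.2, 0, 0, 0, 0, 0, -1], [6.2, 0, 0, 0, 0, 0, -1]]

```text
t: 11.65
ee_pos: [0.4222, 0.3014, 0.0156]
eef_rot: [[0.003, 1.0, -0.001], [0.002, -0.001, -1.0], [-1.0, 0.003, -0.002]]
wrist_force: [-0.1, -0.2, 6.8]
width: 0.743
```

>>> send_rows:
  deltas:
    - [[0, 0, 0, 0, 0, 0, -1], [0, 0, 0, 0, 0, 0, -1], [0, 0, 0, 0, 0, 0, -1], [-3, 0, 0, 0, 0, 0, -1], [-7, 0, 0, 0, 0, 0, -1], [-11, 0, 0, 0, 0, 0, -1], [-15, 0, 0, 0, 0, 0, -1], [-18.5, 0, 0, 0, 0, 0, -1], [-18.5, 0, 0, 0, 0, 0, -1]]

```text
t: 12.4
ee_pos: [0.4248, 0.3025, 0.2058]
eef_rot: [[0.011, 1.0, -0.002], [0.008, -0.002, -1.0], [-1.0, 0.011, -0.008]]
wrist_force: [0.9, -0.1, -2.4]
width: 0.74
```

```bash
python3 m.py w10  .422 .3 .234
```

```text
ee [0.4248 0.3025 0.2058] w 0.74 t 12.4 F [ 0.9 -0.1 -2.4] 0.108
(array([0.4247, 0.3018]), np.float64(0.0306), np.float64(0.2356), 4335, 1.0, array([0.0291, 0.0327]))
```

>>> send_rows:
  deltas:
    - [[0, 3, 2, 0, 0, 0, -1], [0, 6, 4, 0, 0, 0, -1], [0, 9.5, 6.5, 0, 0, 0, -1], [0, 13, 9, 0, 0, 0, -1], [0, 16.5, 11.5, 0, 0, 0, -1], [0, 18.9, 13.1, 0, 0, 0, -1], [0, 18.9, 13.1, 0, 0, 0, -1], [0, 18.9, 13.1, 0, 0, 0, -1], [0, 18.9, 13.1, 0, 0, 0, -1]]

```text
t: 13.2
ee_pos: [0.6083, 0.1701, 0.1973]
eef_rot: [[-0.003, 1.0, -0.001], [0.001, -0.001, -1.0], [-1.0, -0.003, -0.001]]
wrist_force: [-0.0, 0.2, -2.5]
width: 0.739
```

```bash
python3 m.py w11  .6115 .17 .124 .6115 .17 .234; python3 -c "
from h import *
s=read_state();print(np.round(s['joints'],3))"
```

```text
ee [0.6083 0.1701 0.1973] w 0.739 t 13.2 F [-0.   0.2 -2.5] 0.028
(array([0.6114, 0.1699]), np.float64(0.0304), np.float64(0.1237), 873, 0.89, array([0.0288, 0.0319]))
(array([0.6111, 0.1697]), np.float64(0.0329), np.float64(0.2326), 1052, 0.67, array([0.0313, 0.0351]))
[-0.578  0.778  0.439  1.596 -0.407  0.862 -1.552]
```

>>> send_rows:
  deltas:
    - [[2, 0.3, 0, 0, 0, 0, -1], [4, 0.3, 0, 0, 0, 0, -1], [5, 0.3, 0, 0, 0, 0, -1], [5, 0.3, 0, 0, 0, 0, -1], [5, 0.3, 0, 0, 0, 0, -1], [5, 0.3, 0, 0, 0, 0, -1]]

```text
t: 13.75
ee_pos: [0.6131, 0.1701, 0.1493]
eef_rot: [[0.001, 1.0, -0.001], [0.0, -0.001, -1.0], [-1.0, 0.001, -0.0]]
wrist_force: [0.4, 0.4, -2.2]
width: 0.741
```

```bash
python3 m.py w12 .6115 .17 .179 .6115 .17 .124
```

```text
ee [0.6131 0.1701 0.1493] w 0.741 t 13.75 F [ 0.4  0.4 -2.2] 0.009
(array([0.613 , 0.1697]), np.float64(0.0304), np.float64(0.1808), 5622, 1.0, array([0.0289, 0.0324]))
(array([0.612, 0.17 ]), np.float64(0.0301), np.float64(0.1236), 905, 0.78, array([0.0283, 0.0314]))
```

>>> send_rows:
  deltas:
    - [[0.4, -0.1, 0, 0, 0, 0, -1], [0.8, -0.1, 0, 0, 0, 0, -1], [1.2, -0.1, 0, 0, 0, 0, -1], [1.5, -0.1, 0, 0, 0, 0, -1], [1.7, -0.1, 0, 0, 0, 0, -1], [1.7, -0.1, 0, 0, 0, 0, -1], [1.7, -0.1, 0, 0, 0, 0, -1]]

```text
t: 14.38
ee_pos: [0.6115, 0.1696, 0.1317]
eef_rot: [[-0.001, 1.0, -0.001], [0.0, -0.001, -1.0], [-1.0, -0.001, -0.0]]
wrist_force: [-2.8, 0.2, 3.9]
width: 0.742
```

```bash
python3 m.py w13 .6115 .17 .164
```

```text
ee [0.6115 0.1696 0.1317] w 0.742 t 14.3833 F [-2.8  0.2  3.9] 0.003
(array([0.6113, 0.1693]), np.float64(0.0306), np.float64(0.1636), 4690, 1.0, array([0.029 , 0.0325]))
```

Yellow is at seated height, with light contact. Releasing it.

>>> send_rows:
  deltas:
    - [[0, 0, 0, 0, 0, 0, -0.2], [0, 0, 0, 0, 0, 0, 0.4], [0, 0, 0, 0, 0, 0, 1], [0, 0, 0, 0, 0, 0, 1], [0, 0, 0, 0, 0, 0, 1], [-2, 0, 0, 0, 0, 0, 1], [-6, 0, 0, 0, 0, 0, 1], [-10, 0, 0, 0, 0, 0, 1], [-13, 0, 0, 0, 0, 0, 1], [-13, 0, 0, 0, 0, 0, 1]]

```text
t: 15.27
ee_pos: [0.6163, 0.1694, 0.2683]
eef_rot: [[0.013, 1.0, -0.002], [0.002, -0.002, -1.0], [-1.0, 0.013, -0.002]]
wrist_force: [1.1, -0.3, 0.8]
width: 0.999
```

```bash
python3 m.py w14 .6115 .17 .164
```

```text
ee [0.6163 0.1694 0.2683] w 0.999 t 15.2667 F [ 1.1 -0.3  0.8] 0.085
(array([0.6109, 0.169 ]), np.float64(0.0304), np.float64(0.1637), 1057, 1.0, array([0.0289, 0.032 ]))
```

>>> send_rows:
  deltas:
    - [[0, -16, 35, 0, 0, 0, 1], [0, -16, 35, 0, 0, 0, 1], [0, -16, 35, 0, 0, 0, 1], [0, -16, 35, 0, 0, 0, 1], [0, -16, 35, 0, 0, 0, 1], [0, -16, 35, 0, 0, 0, 1], [0, -16, 35, 0, 0, 0, 1], [0, -16, 35, 0, 0, 0, 1], [0, -16, 35, 0, 0, 0, 1], [0, -16, 35, 0, 0, 0, 1]]

```text
t: 16.15
ee_pos: [0.4468, -0.1872, 0.261]
eef_rot: [[-0.003, 1.0, -0.012], [-0.004, -0.012, -1.0], [-1.0, -0.003, 0.004]]
wrist_force: [-0.2, -0.3, 0.6]
width: 0.998
```

>>> send_rows:
  deltas:
    - [[4, -1.8, 2.7, 0, 0, 0, 1], [8, -1.8, 2.7, 0, 0, 0, 1], [10, -1.8, 2.7, 0, 0, 0, 1], [10, -1.8, 2.7, 0, 0, 0, 1], [10, -1.8, 2.7, 0, 0, 0, 1], [10, -1.8, 2.7, 0, 0, 0, 1]]

```text
t: 16.65
ee_pos: [0.4341, -0.2072, 0.162]
eef_rot: [[0.001, 1.0, -0.001], [-0.001, -0.001, -1.0], [-1.0, 0.001, 0.001]]
wrist_force: [0.4, 0.8, -0.6]
width: 0.997
```

```bash
python3 m.py w15 .433 -.2076 .048; python3 -c "
from h import *
s=read_state();print(np.round(s['joints'],3))"
```

```text
ee [ 0.4341 -0.2072  0.162 ] w 0.997 t 16.65 F [ 0.4  0.8 -0.6] 0.026
(array([ 0.4333, -0.2061]), np.float64(0.0304), np.float64(0.0476), 1016, 1.0, array([0.0289, 0.032 ]))
[ 0.155  0.645  0.314  2.077 -0.417  0.476 -0.788]
```

View pics/w15.png

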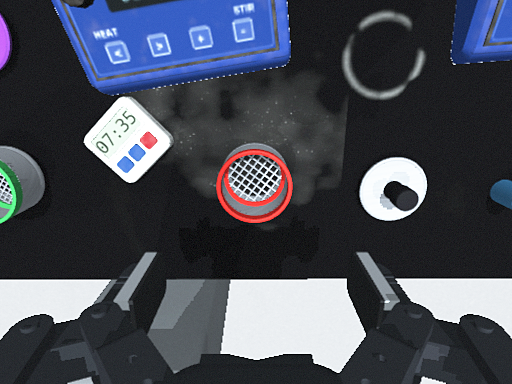

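Red is at (254,185) with clear space on both sides; the lid is at (393,190).

>>> send_rows:
  deltas:
    - [[2, -0.1, -0.1, 0, 0, 0, 1], [5, -0.1, -0.1, 0, 0, 0, 1], [8, -0.1, -0.1, 0, 0, 0, 1], [10, -0.1, -0.1, 0, 0, 0, 1], [10, -0.1, -0.1, 0, 0, 0, 1], [12, -0.1, -0.1, 0, 0, 0, 1], [14, -0.1, -0.1, 0, 0, 0, 1], [14.8, -0.1, -0.1, 0, 0, 0, 1], [14.8, -0.1, -0.1, 0, 0, 0, 1], [14.8, -0.1, -0.1, 0, 0, 0, 1]]

```text
t: 17.53
ee_pos: [0.4331, -0.2065, 0.0145]
eef_rot: [[0.001, 1.0, -0.001], [-0.001, -0.001, -1.0], [-1.0, 0.001, 0.001]]
wrist_force: [0.3, -0.5, 0.3]
width: 1.0
```

>>> send_rows:
  deltas:
    - [[0, 0, 0, 0, 0, 0, 0.3], [0, 0, 0, 0, 0, 0, -0.2], [0, 0, 0, 0, 0, 0, -0.5], [0, 0, 0, 0, 0, 0, -1], [0, 0, 0, 0, 0, 0, -1], [0, 0, 0, 0, 0, 0, -1], [0, 0, 0, 0, 0, 0, -1], [0, 0, 0, 0, 0, 0, -1], [0, 0, 0, 0, 0, 0, -1]]

```text
t: 18.28
ee_pos: [0.4331, -0.2065, 0.0148]
eef_rot: [[0.002, 1.0, -0.001], [-0.001, -0.001, -1.0], [-1.0, 0.002, 0.001]]
wrist_force: [-0.6, -0.3, 7.5]
width: 0.72
```

>>> send_rows:
  deltas:
    - [[-3, 0, 0, 0, 0, 0, -1], [-7, 0, 0, 0, 0, 0, -1], [-11, 0, 0, 0, 0, 0, -1], [-15, 0, 0, 0, 0, 0, -1], [-19, 0, 0, 0, 0, 0, -1], [-23, 0, 0, 0, 0, 0, -1], [-23, 0, 0, 0, 0, 0, -1], [-23, 0, 0, 0, 0, 0, -1]]

```text
t: 18.95
ee_pos: [0.4334, -0.2064, 0.2458]
eef_rot: [[0.006, 1.0, -0.001], [-0.002, -0.001, -1.0], [-1.0, 0.006, 0.002]]
wrist_force: [-0.1, 0.2, -2.0]
width: 0.723
```

```bash
python3 m.py w16 .433 -.206 .276
python3 - <<'E'
from h import *
im,d,K,T=grab("wrist"); C=cloud(d,K,T); save("w16b",im)
m=(d>0)&(np.hypot(C[...,0]-.42,C[...,1]+.345)<.05)&(C[...,2]>.005)&(C[...,2]<.06)
print(np.histogram(C[...,2][m],bins=11,range=(.005,.06)))
k=m&(C[...,2]>.036); print("knob top",C[k].mean(0),k.sum(), C[k].min(0),C[k].max(0))
print(rimfit(im,d,K,T,(.42,-.345),.012))
E
```

```text
ee [ 0.4334 -0.2064  0.2458] w 0.723 t 18.95 F [-0.1  0.2 -2. ] 0.062
(array([ 0.4343, -0.2067]), np.float64(0.0304), np.float64(0.2782), 5672, 1.0, array([0.0288, 0.0322]))
(array([ 310, 1460,   25,    9,   22,   35,   34,  258,    0,    0,    0]), array([0.005, 0.01 , 0.015, 0.02 , 0.025, 0.03 , 0.035, 0.04 , 0.045,
       0.05 , 0.055, 0.06 ]))
knob top [ 0.41964599 -0.3398869   0.04149724] 287 [ 0.40953383 -0.35082774  0.0360403 ] [ 0.42943413 -0.3302327   0.04394942]
(array([ 0.4187, -0.341 ]), np.float64(0.0271), np.float64(0.0108), 1164, 1.0, array([0.0222, 0.0319]))
```

>>> send_rows:
  deltas:
    - [[0, 1, -2, 0, 0, 0, -1], [0, 3, -6, 0, 0, 0, -1], [0, 4.5, -10, 0, 0, 0, -1], [0, 6.5, -14, 0, 0, 0, -1], [0, 8.5, -18, 0, 0, 0, -1], [0, 10, -21.5, 0, 0, 0, -1], [0, 12, -25, 0, 0, 0, -1], [0, 14, -29, 0, 0, 0, -1], [0, 16, -33, 0, 0, 0, -1], [0, 17, -36, 0, 0, 0, -1]]

```text
t: 19.88
ee_pos: [0.602, 0.1539, 0.2409]
eef_rot: [[-0.004, 1.0, -0.002], [-0.002, -0.002, -1.0], [-1.0, -0.004, 0.002]]
wrist_force: [0.8, -1.0, -0.6]
width: 0.719
```

>>> send_rows:
  deltas:
    - [[0, 0.8, -1.6, 0, 0, 0, -1], [0, 0.8, -1.6, 0, 0, 0, -1], [2, 0.8, -1.6, 0, 0, 0, -1], [4, 0.8, -1.6, 0, 0, 0, -1], [5, 0.8, -1.6, 0, 0, 0, -1], [5, 0.8, -1.6, 0, 0, 0, -1], [5, 0.8, -1.6, 0, 0, 0, -1]]

```text
t: 20.47
ee_pos: [0.6096, 0.1675, 0.1922]
eef_rot: [[-0.003, 1.0, -0.002], [-0.001, -0.002, -1.0], [-1.0, -0.003, 0.001]]
wrist_force: [1.0, 0.2, -1.6]
width: 0.723
```

```bash
python3 m.py w17 .611 .169 .228 .611 .169 .164;  python3 -c "
from h import *
s=read_state();print(np.round(s['joints'],3))"
```

```text
ee [0.6096 0.1675 0.1922] w 0.723 t 20.4667 F [ 1.   0.2 -1.6] 0.034
(array([0.6101, 0.1673]), np.float64(0.0306), np.float64(0.2252), 3823, 1.0, array([0.029 , 0.0323]))
(array([0.611 , 0.1691]), np.float64(0.0304), np.float64(0.1636), 1287, 0.89, array([0.0288, 0.0319]))
[-0.593  0.793  0.48   1.599 -0.448  0.862 -1.513]
```

>>> send_rows:
  deltas:
    - [[0.4, 0.1, -0.2, 0, 0, 0, -1], [0.6, 0.1, -0.2, 0, 0, 0, -1], [0.8, 0.1, -0.2, 0, 0, 0, -1], [1.2, 0.1, -0.2, 0, 0, 0, -1], [1.6, 0.1, -0.2, 0, 0, 0, -1], [1.9, 0.1, -0.2, 0, 0, 0, -1], [2.1, 0.1, -0.2, 0, 0, 0, -1], [2.1, 0.1, -0.2, 0, 0, 0, -1], [2.1, 0.1, -0.2, 0, 0, 0, -1]]

```text
t: 21.27
ee_pos: [0.6113, 0.1704, 0.1721]
eef_rot: [[-0.0, 1.0, -0.001], [-0.0, -0.001, -1.0], [-1.0, -0.0, 0.0]]
wrist_force: [0.0, -0.1, -0.1]
width: 0.72
```

```bash
python3 m.py w18 .611 .169 .204
```

```text
ee [0.6113 0.1704 0.1721] w 0.72 t 21.2667 F [ 0.  -0.1 -0.1] 0.007
(array([0.6123, 0.1701]), np.float64(0.0304), np.float64(0.2047), 5194, 1.0, array([0.0288, 0.0323]))
```

>>> send_rows:
  deltas:
    - [[0.1, -0.1, 0.1, 0, 0, 0, -1], [0.1, -0.1, 0.1, 0, 0, 0, -1], [0.1, -0.1, 0.1, 0, 0, 0, -0.2], [0.1, -0.1, 0.1, 0, 0, 0, 0.4], [0.1, -0.1, 0.1, 0, 0, 0, 1], [0.1, -0.1, 0.1, 0, 0, 0, 1], [0.1, -0.1, 0.1, 0, 0, 0, 1], [-2, -0.1, 0.1, 0, 0, 0, 1], [-6, -0.1, 0.1, 0, 0, 0, 1], [-10, -0.1, 0.1, 0, 0, 0, 1]]

```text
t: 22.15
ee_pos: [0.6092, 0.1694, 0.2723]
eef_rot: [[-0.003, 1.0, -0.001], [-0.001, -0.001, -1.0], [-1.0, -0.003, 0.001]]
wrist_force: [1.1, 1.8, 0.7]
width: 1.001
```

```bash
python3 m.py w19 .611 .169 .204
```

```text
ee [0.6092 0.1694 0.2723] w 1.001 t 22.15 F [1.1 1.8 0.7] 1.044
(array([0.6108, 0.169 ]), np.float64(0.0304), np.float64(0.2037), 1453, 1.0, array([0.0289, 0.032 ]))
```

>>> send_rows:
  deltas:
    - [[0, -14, 38, 0, 0, 0, 1], [0, -14, 38, 0, 0, 0, 1], [0, -14, 38, 0, 0, 0, 1], [0, -14, 38, 0, 0, 0, 1], [0, -14, 38, 0, 0, 0, 1], [0, -14, 38, 0, 0, 0, 1], [0, -14, 38, 0, 0, 0, 1], [0, -14, 38, 0, 0, 0, 1], [0, -14, 38, 0, 0, 0, 1], [0, -14, 38, 0, 0, 0, 1]]

```text
t: 23.03
ee_pos: [0.468, -0.2144, 0.2729]
eef_rot: [[0.001, 1.0, -0.005], [-0.002, -0.005, -1.0], [-1.0, 0.001, 0.002]]
wrist_force: [1.2, 0.2, 0.9]
width: 1.001
```

>>> send_rows:
  deltas:
    - [[0, -3, 8, 0, 0, 0, 1], [0, -5.1, 13, 0, 0, 0, 1], [4, -5.1, 13, 0, 0, 0, 1], [8, -5.1, 13, 0, 0, 0, 1], [11, -5.1, 13, 0, 0, 0, 1], [11, -5.1, 13, 0, 0, 0, 1], [11, -5.1, 13, 0, 0, 0, 1], [11, -5.1, 13, 0, 0, 0, 1]]

```text
t: 23.7
ee_pos: [0.4197, -0.3401, 0.1633]
eef_rot: [[0.001, 1.0, -0.0], [-0.0, -0.0, -1.0], [-1.0, 0.001, 0.0]]
wrist_force: [-0.2, -0.4, -0.2]
width: 1.004
```

```bash
cat > lid.py <<'E'
from h import *
# lid.py pic x y zfoot : knob top centre (minmax + circle), disc edge
n,x,y,zf=sys.argv[1],*map(float,sys.argv[2:])
s=read_state(); im,d,K,T=grab("wrist"); C=cloud(d,K,T); save(n,im)
print("ee",np.round(s["ee_pos"],4),"w",round(s["width"],3),"F",np.round(s["wrist_force"],1))
near=(d>0)&(np.hypot(C[...,0]-x,C[...,1]-y)<.045)
for nm,a,b in(("knobtop",.038,.046),("disc",.009,.014)):
    m=(near&(C[...,2]-zf>a)&(C[...,2]-zf<b)).astype(np.uint8)
    c=max(cv2.findContours(m,cv2.RETR_EXTERNAL,cv2.CHAIN_APPROX_NONE)[0],key=len)[:,0]
    P=np.array([C[v,u] for u,v in c]); h=cv2.minEnclosingCircle((P[:,:2]*1000).astype(np.float32)); z=np.median(C[...,2][m>0])
    print(nm,"enclosing",np.round(h[0],1),round(h[1],1),"fit",[np.round(q,4) for q in fitc(P)],"z",z.round(4),m.sum())
E
python3 lid.py w20 .4195 -.34 0
```

```text
ee [ 0.4197 -0.3401  0.1633] w 1.004 F [-0.2 -0.4 -0.2]
knobtop enclosing [ 419.  -340.7] 10.8 fit [array([ 0.4193, -0.3409]), np.float64(0.0101)] z 0.0418 448
disc enclosing [ 418.9 -340.8] 32.3 fit [array([ 0.4191, -0.3409]), np.float64(0.0317)] z 0.0107 2800
```

View pics/w20.png

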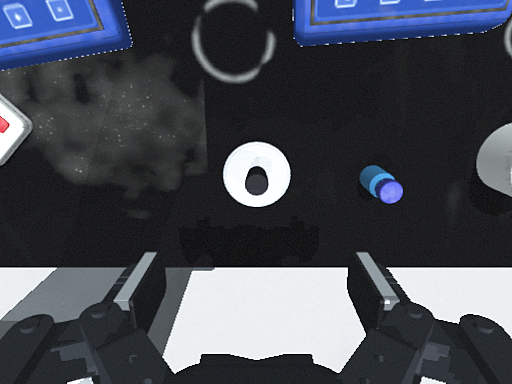

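Lid at (257,173), clear of the blue vial at (381,185).

>>> send_rows:
  deltas:
    - [[3, -0.1, 0.1, 0, 0, 0, 1], [6, -0.1, 0.1, 0, 0, 0, 1], [9, -0.1, 0.1, 0, 0, 0, 1], [11, -0.1, 0.1, 0, 0, 0, 1], [13, -0.1, 0.1, 0, 0, 0, 1], [14, -0.1, 0.1, 0, 0, 0, 1], [14.6, -0.1, 0.1, 0, 0, 0, 1], [14.6, -0.1, 0.1, 0, 0, 0, 1], [14.6, -0.1, 0.1, 0, 0, 0, 1]]

```text
t: 24.5
ee_pos: [0.4188, -0.3418, 0.0176]
eef_rot: [[0.002, 1.0, -0.001], [-0.002, -0.001, -1.0], [-1.0, 0.002, 0.002]]
wrist_force: [1.1, -0.3, -0.8]
width: 1.0
```

>>> send_rows:
  deltas:
    - [[0, 0, 0, 0, 0, 0, 0.3], [0, 0, 0, 0, 0, 0, 0], [0, 0, 0, 0, 0, 0, -0.2], [0, 0, 0, 0, 0, 0, -0.4], [0, 0, 0, 0, 0, 0, -0.5], [0, 0, 0, 0, 0, 0, -0.6], [0, 0, 0, 0, 0, 0, -1], [0, 0, 0, 0, 0, 0, -1], [0, 0, 0, 0, 0, 0, -1], [0, 0, 0, 0, 0, 0, -1]]

```text
t: 25.33
ee_pos: [0.4178, -0.3414, 0.0167]
eef_rot: [[0.0, 1.0, -0.001], [-0.0, -0.001, -1.0], [-1.0, 0.0, 0.0]]
wrist_force: [0.0, 0.1, 4.5]
width: 0.222
```

>>> send_rows:
  deltas:
    - [[0, 0, 0, 0, 0, 0, -1], [0, 0, 0, 0, 0, 0, -1], [0, 0, 0, 0, 0, 0, -1], [0, 0, 0, 0, 0, 0, -1]]

```text
t: 25.67
ee_pos: [0.4178, -0.3414, 0.0167]
eef_rot: [[0.0, 1.0, -0.001], [-0.0, -0.001, -1.0], [-1.0, 0.0, 0.0]]
wrist_force: [-0.5, 0.7, 5.4]
width: 0.228
```

>>> send_rows:
  deltas:
    - [[-1, 0, 0, 0, 0, 0, -1], [-4, 0, 0, 0, 0, 0, -1], [-8, 0, 0, 0, 0, 0, -1], [-12, 0, 0, 0, 0, 0, -1], [-16, 0, 0, 0, 0, 0, -1], [-20, 0, 0, 0, 0, 0, -1], [-24, 0, 0, 0, 0, 0, -1], [-25.5, 0, 0, 0, 0, 0, -1], [-25.5, 0, 0, 0, 0, 0, -1]]

```text
t: 26.42
ee_pos: [0.4192, -0.3431, 0.2759]
eef_rot: [[0.007, 1.0, -0.002], [-0.005, -0.002, -1.0], [-1.0, 0.007, 0.005]]
wrist_force: [0.3, -0.1, -1.8]
width: 0.224
```

>>> send_rows:
  deltas:
    - [[0, 1, -2.5, 0, 0, 0, -1], [0, 2.3, -6, 0, 0, 0, -1], [0, 3.7, -10, 0, 0, 0, -1], [0, 5.2, -14, 0, 0, 0, -1], [0, 6.7, -18, 0, 0, 0, -1], [0, 8.2, -22, 0, 0, 0, -1], [0, 9.7, -26, 0, 0, 0, -1], [0, 11.2, -30, 0, 0, 0, -1], [0, 12.6, -33.5, 0, 0, 0, -1], [0, 13.7, -36.5, 0, 0, 0, -1]]

```text
t: 27.25
ee_pos: [0.5549, 0.0276, 0.27]
eef_rot: [[-0.003, 1.0, 0.001], [0.001, 0.001, -1.0], [-1.0, -0.003, -0.001]]
wrist_force: [1.2, -0.6, -1.4]
width: 0.221
```

>>> send_rows:
  deltas:
    - [[0, 1.4, -4, 0, 0, 0, -1], [0, 2.8, -7.5, 0, 0, 0, -1], [0, 4.1, -11, 0, 0, 0, -1], [0, 5.4, -14.5, 0, 0, 0, -1], [0, 5.4, -14.5, 0, 0, 0, -1], [0, 5.4, -14.5, 0, 0, 0, -1], [0, 5.4, -14.5, 0, 0, 0, -1]]

```text
t: 27.83
ee_pos: [0.6083, 0.1677, 0.27]
eef_rot: [[-0.003, 1.0, -0.002], [-0.002, -0.002, -1.0], [-1.0, -0.003, 0.002]]
wrist_force: [-0.4, -1.2, -0.5]
width: 0.225
```

```bash
python3 lid.py w21 .611 .169 .252; python3 m.py w22 .611 .169 .204
```

```text
ee [0.6083 0.1677 0.27  ] w 0.225 F [-0.4 -1.2 -0.5]
knobtop enclosing [614.8 167.4] 23.1 fit [array([0.6125, 0.1675]), np.float64(0.015)] z 0.2949 2387
disc enclosing [609.5 167.3] 32.4 fit [array([0.6153, 0.1672]), np.float64(0.0249)] z 0.2638 5704
ee [0.6085 0.1667 0.2705] w 0.222 t 27.8833 F [ 0.  -0.2 -0.1] 0.015
(array([0.611, 0.169]), np.float64(0.0303), np.float64(0.2038), 728, 0.56, array([0.0286, 0.0317]))
```

View pics/w22.png

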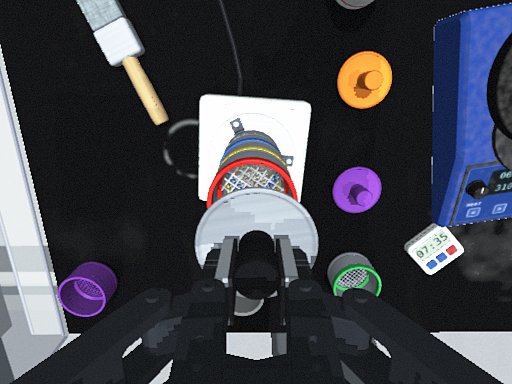

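The lid is held level at (257,245), and the stack below looks straight, with the red rim at (253,185).

>>> send_rows:
  deltas:
    - [[2, 0.2, -0.2, 0, 0, 0, -1], [3.5, 0.2, -0.2, 0, 0, 0, -1], [4.2, 0.2, -0.2, 0, 0, 0, -1], [4.2, 0.2, -0.2, 0, 0, 0, -1], [4.2, 0.2, -0.2, 0, 0, 0, -1], [4.2, 0.2, -0.2, 0, 0, 0, -1]]

```text
t: 28.43
ee_pos: [0.612, 0.1698, 0.2303]
eef_rot: [[0.002, 1.0, -0.002], [0.0, -0.002, -1.0], [-1.0, 0.002, -0.0]]
wrist_force: [0.2, 0.5, 0.1]
width: 0.224
```

```bash
python3 lid.py w23 .611 .169 .211
```

```text
ee [0.612  0.1698 0.2303] w 0.224 F [0.2 0.5 0.1]
knobtop enclosing [615.6 172.4] 20.3 fit [array([0.6155, 0.1718]), np.float64(0.0139)] z 0.2551 2402
disc enclosing [613.3 169.6] 32.3 fit [array([0.6177, 0.1692]), np.float64(0.0263)] z 0.224 4776
```

>>> send_rows:
  deltas:
    - [[0.3, -0.2, 0, 0, 0, 0, -1], [0.6, -0.2, 0, 0, 0, 0, -1], [0.8, -0.2, 0, 0, 0, 0, -1], [1.1, -0.2, 0, 0, 0, 0, -1], [1.4, -0.2, 0, 0, 0, 0, -1], [1.6, -0.2, 0, 0, 0, 0, -1], [1.7, -0.2, 0, 0, 0, 0, -1], [1.7, -0.2, 0, 0, 0, 0, -1], [1.7, -0.2, 0, 0, 0, 0, -1]]

```text
t: 29.23
ee_pos: [0.6094, 0.1705, 0.2128]
eef_rot: [[0.0, 1.0, -0.001], [0.0, -0.001, -1.0], [-1.0, 0.0, -0.0]]
wrist_force: [-1.7, -0.0, 2.8]
width: 0.219
```

```bash
python3 lid.py w24 .611 .169 .196
```

```text
ee [0.6094 0.1705 0.2128] w 0.219 F [-1.7 -0.   2.8]
knobtop enclosing [615.9 170.1] 23.1 fit [array([0.6138, 0.1703]), np.float64(0.0148)] z 0.2378 2345
disc enclosing [610.5 170.1] 32.5 fit [array([0.616, 0.17 ]), np.float64(0.0253)] z 0.2066 5684
```

>>> send_rows:
  deltas:
    - [[0, 0, 0, 0, 0, 0, -0.4], [0, 0, 0, 0, 0, 0, -0.2], [0, 0, 0, 0, 0, 0, 0.2], [0, 0, 0, 0, 0, 0, 0.6], [0, 0, 0, 0, 0, 0, 1], [0, 0, 0, 0, 0, 0, 1], [-2, 0, 0, 0, 0, 0, 1], [-6, 0, 0, 0, 0, 0, 1], [-10, 0, 0, 0, 0, 0, 1], [-10, 0, 0, 0, 0, 0, 1]]

```text
t: 30.12
ee_pos: [0.614, 0.17, 0.3205]
eef_rot: [[0.015, 1.0, -0.002], [0.002, -0.002, -1.0], [-1.0, 0.015, -0.002]]
wrist_force: [1.3, -0.5, 0.8]
width: 0.997
```

>>> send_rows:
  deltas:
    - [[0, 0, 0, 0, 0, 0, 1], [0, 0, 0, 0, 0, 0, 1]]

```text
t: 30.28
ee_pos: [0.609, 0.1706, 0.3119]
eef_rot: [[-0.001, 1.0, -0.001], [0.0, -0.001, -1.0], [-1.0, -0.001, -0.0]]
wrist_force: [0.8, 0.3, 0.3]
width: 0.999
```

```bash
python3 lid.py w25 .611 .169 .196
python3 - <<'E'
from h import *
im,d,K,T=grab("side"); x=im[110:230,150:330]; save("side2",cv2.resize(x,None,fx=4,fy=4,interpolation=cv2.INTER_CUBIC))
E
```

```text
ee [0.609  0.1706 0.3119] w 0.999 F [0.8 0.3 0.3]
knobtop enclosing [610.8 170.1] 10.7 fit [array([0.6109, 0.17  ]), np.float64(0.0101)] z 0.2377 628
disc enclosing [610.4 169.9] 32.4 fit [array([0.6108, 0.17  ]), np.float64(0.0318)] z 0.2067 3797
```

View pics/side2.png

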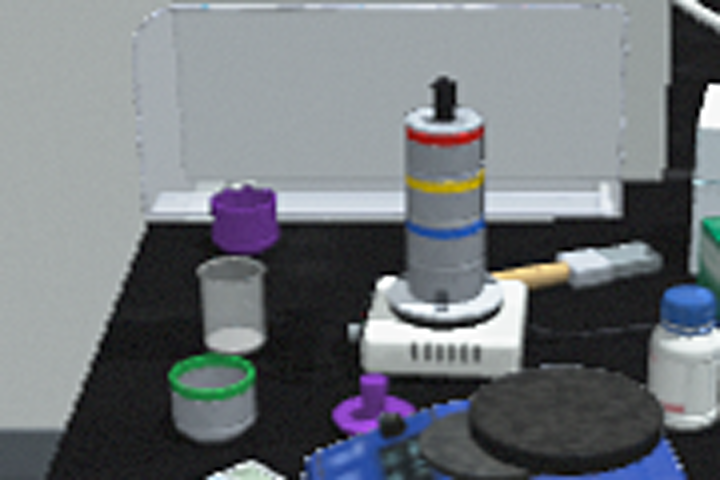

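The side view shows the nest straight and closed: blue, yellow, red, then the lid. The green sieve, beaker, timer and brush look untouched. Handing in.

```bash
python3 -c "
from h import *
print(ctrl.hand_in())"
```

```text
the job is handed in; nothing more can be done
None
```

I built the nest on the pan in order: blue, yellow, red, then the lid. I handed it in at about 30 s of the 109 s allowed; the hand-in gave no verdict.

- **Seating:** after each release I measured the part with the wrist camera. The blue, yellow and red rims stood at 123.7, 163.7 and 203.7 mm, against a nominal 124, 164 and 204 mm. The lid's knob top was at 237.7 mm, against 238 mm. Each part was within about 1.5 mm of the axis of the one below.
- **Final look:** the side picture showed the stack straight and closed, with the gripper open and well above it. The green sieve, beaker, purple look-alikes and brush looked untouched, but I did not re-measure them. The timer is only partly in that crop.
- **What went wrong or disagreed:**
  - My first coarse estimate of the purple sieve was about 20 mm off.
  - Because of that I turned the wrist before fetching yellow, which brought joint 7 to -2.653 rad (limit -2.66). I turned it back before gripping.
  - Circle fits on the lid while it was held were skewed by the fingers, so I used the disc's enclosing circle for those positions.

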